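# Tuck the drip plate under the cutting leaf

## Task

Take the wide flat metal drip plate by its grip bar and slide its back edge (the long edge farther from the bar) under the overlapping white leaf of the dissecting board, about 20 mm in and square to the leaf, without lifting the leaf. Finish while still holding the plate pressed down firmly, flat on the board: do not let go. Leave the narrow plate and the jar, vial, beaker, dish and forceps where they are.

Things in the scene. Friction and masses are not known exactly. Their poses are not given: they have to be found in the camera images.
- wide_plate: the drip plate to be tucked: loose flat metal plate, 90 mm along its x, 140 mm along its y, 4 mm thick, about 0.2 kg, with a grey upright grip bar on top. Starts flat on the bench. Origin at the centre of its underside; +x points to its back edge (the long edge to be tucked, 45 mm from the origin), z up. The grip bar is not half-way: it is 10 mm from the middle towards the front edge
- wide_plate_grip (a point): centre of the wide plate's grip bar, 22 mm above the plate's underside; bar 12 mm thick along the plate's x, 60 mm long along its y, its top 40 mm above the underside; 55 mm from the bar's centre line to the back edge. Axes as the plate's
- corner_left (a point): left end (+y) of the wide plate's back edge, half-way up its thickness
- corner_right (a point): right end (-y) of the wide plate's back edge, half-way up its thickness
- board: dissecting board, fixed to the bench: grey slab 300 mm along x, 240 mm along y, flat top 20 mm above the bench. Origin at the centre of its underside at bench height; x points to the back, away from the robot, where the leaf is hinged. The bare front part of the top reaches 128 mm in front of the leaf's front edge
- lip (a point): middle of the lower front edge of the white leaf, 10 mm above the board's top (the open gap under the leaf). Leaf 200 mm wide (along y), 8 mm thick, 150 mm deep, lying level over the back of the board and open at its front. The gap behind this edge is free for 140 mm. Axes as the board's: +x points in under the leaf
- leaf (a joint): hinge of the leaf at its back edge, rad: 0 lying level on its stop, positive when its front edge is lifted. The leaf swings up freely, held down only by its weight (0.22 kg) and the forceps on it
- narrow_plate: the other drip plate, same make, 90 mm along its x but only 80 mm along its y, with the same grip bar: leave it alone. Origin at the centre of its underside
- dish_mid (a point): clear closed culture dish, diameter 90 mm, 14 mm high, point at its centre; leave alone
- jar_mid (a point): specimen jar with black cap, diameter 60 mm, 85 mm high, point at its centre; leave alone
- beaker_mid (a point): empty glass beaker, diameter 68 mm, 90 mm high, point at its centre; leave alone
- vial_mid (a point): small capped vial, diameter 28 mm, 50 mm high, point at its centre; leave alone
- forceps_mid (a point): steel forceps lying loose on top of the leaf, 130 mm long, 8 mm high, about 50 g, point at the middle; leave alone
There are look-alikes about, which are no part of the job. Leave any orange or yellow look-alike of the wide_plate alone.

How it is judged:
On the way:
1. both back corners of the wide plate are under the leaf, 12 mm or more in from its front edge (x of each of corner_left, corner_right in the frame of lip above 0.012 m and z of each of corner_left, corner_right in the frame of lip below 0 m and y of corner_left in the frame of lip below 0.1 m and y of corner_right in the frame of lip above -0.1 m), for 0.2 s.
At the end, for the whole second after the job is handed in: The wide plate lies flat on the board (within 2.5 mm, tilt under 2 degrees), both back corners 12 to 32 mm under the leaf and within its width; leaf down (under 0.015 rad); fingers still on the plate, at rest, pressing it on the board with over 5 N including its weight (about 2 N) (x of corner_left in the frame of lip between 0.012 and 0.032 m and x of corner_right in the frame of lip between 0.012 and 0.032 m and y of corner_left in the frame of lip below 0.1 m and y of corner_right in the frame of lip above -0.1 m and z of wide_plate in the frame of board between 0.016 and 0.0225 m and angle between the z axis of wide_plate and the z axis of board, either way round below 0.035 rad and value of joint leaf below 0.015 rad and contact force between wide_plate and board above 5 N and contact force between the fingers and wide_plate above 2 N and linear speed of wide_plate below 0.02 m/s); the arm keeps its last pose, push and grip.
It fails at once if the leaf is lifted by more than about 6 mm at its front edge (0.04 rad) (value of joint leaf above 0.04 rad).
It fails at once if the narrow plate or a bystander is moved by more than 25 mm (distance of any of narrow_plate, dish_mid, jar_mid, beaker_mid, vial_mid, forceps_mid from where it was at the start of the episode above 0.025 m).
It also fails if it takes over 43 s, if anything falls off the work surface, if the arm or the gripper's body presses on something with over 40 N, if the wrist force passes 120 N, or if a joint passes its speed limit or range.

## Robot

A 6-joint arm with a two-finger parallel gripper is mounted at the origin on the work surface. World frame = base frame: x ahead of the robot, y to its left, z up, the work surface at z = 0. Lengths are in m, angles in rad, forces in N, time in s.
With the tool pointing down it reaches from about 0.35 to 0.85 m from the base axis. Payload 8.1 kg.
Tool frame: the origin (TCP) lies between the finger pads; the fingertips stand nose_length ahead of it and the grasp point (between the pads) lies 2 mm behind it (nose_length is the distance from the TCP to the fingertips, in m); z points along the fingers, x is the direction in which the jaws open and shut, and the axes are right-handed (so a half turn about z gives the same grasp; the last joint's range is limited). The gripper opens to 93 mm and grips with 3 to 60 N. Pads are 15 mm wide; open, the fingers measure 128 mm over their backs; the gripper's body (75 mm by 188 mm) begins 65 mm behind the grasp point.
Start: joints at [1.15, 0.13, 1.488, -0, 1.523, -0.085], TCP at [0.198, 0.567, 0.236] pointing down, gripper open.
Joint ranges: [-2.96, 2.96], [-0.89, 2.26], [0.02, 2.5], [-1.34, 4.48], [0, 2.73], [-2.66, 2.66]. Speed limits (rad/s): [2.39, 2.39, 2.79, 3.14, 3.14, 3.14].

## Interface

Orientations are given as a rotation vector (axis times angle).
In Python, from plant import * gives the robot as it stands.
- The arm moves only by the tool carry_out, never from a script. Its argument "steps" is a list of rows, each an object with "xyz": the shift along the world's x, y, z in cm, a list of three; "rot": the turn, a rotation vector about the world's x, y, z in degrees, a list of three. In form: [{"xyz": [tx, ty, tz], "rot": [rx, ry, rz]}, ...]. A call has 1 to 10 rows; each row is the pose to reach, as a shift and turn from the pose commanded when the call began; what a row does not reach only later rows make up. A row lasts 1/10 s, in which the tool goes at most 50 mm and 8.59 degrees, less where a joint would pass 70% of its speed; a pose out of reach is approached as far as the arm can. A call with a gripper value outside its range is refused whole. "grip" is the opening, from 0 (shut) to 1 (fully open), set as the call begins (left out, the last holds). The fingers move at their own pace and stop on an object; "force" is the grip in N (left out, the last holds). Time passes only in rows, so rows that repeat a pose let the fingers close. It gives the time, the measured TCP pose, the force and the opening at its end, in the units of the state.
- read_state(): the state, without advancing time (a new reading comes with each control period).
- read_camera(name): name is "side" or "top" or "wrist"; returns the picture (480x640x3 uint8, red, green, blue); there is no depth.
- calibration(name): a dict with "fov_y" (degrees; the focal length in pixels is half the picture's height over the tangent of half this angle, whatever the lens; pixels are square), "cx", "cy" (the principal point, pixels), "dist_coeffs" ([k1, k2, p1, p2, k3] as OpenCV has them; the pictures are not rectified), "xyz" and "attitude" of the camera in the world. Camera axes: x right, y down, z forward; pixel columns grow to the right and rows downward; lengths in m; the calibration is good to about 2 mm. A picture is of the moment at which its call begins: read the wrist's pose just before it. calibration takes no time and is no camera call; for the wrist camera it gives the pose at the moment of the call.
- close_job(): hands the job in, once; it reports no verdict.
The state is a dict: "t": time; "q": joint angles; "dq": joint speeds; "joint_torque": joint torques, N m; "tool_pos": TCP position; "orientation": TCP orientation; "force": force on the tool from outside, world axes, zero at the start; "wrist_torque": the same for the moment, N m; "opening": finger opening in m.
Only numpy, scipy, OpenCV 4.12 (cv2) and the standard library are available. Lean on these libraries where they do the work, as an engineer would, in place of code of your own. Each camera call takes 0.05 s, during which the arm holds its last target.

## Working session

There is one attempt and no reset: what is moved stays moved. The work goes in short steps, Python scripts to look and compute and a tool call to move; the robot and the scene stay as the last step left them, time stands still between calls to the robot, and variables do not carry over. Pictures are saved under pics/ and viewed, and the job is handed in when it is done.

Besides the shell and the picture viewer there is one more tool, called after ">>>" as name(argument=value, ...), one argument or row to a line, values as JSON. carry_out: Moves the arm, as the interface text tells. Its arguments: {"type":"object","properties":{"steps":{"type":"array","items":{"type":"object","properties":{"xyz":{"type":"array","items":{"type":"number"}},"rot":{"type":"array","items":{"type":"number"}}}}},"grip":{"type":"number"},"force":{"type":"number"}},"required":["steps"]}

```bash
mkdir -p pics; ls; python3 - <<'E'
from plant import *
import cv2
print(read_state())
for n in ["side","top","wrist"]:
    print(n,calibration(n))
    cv2.imwrite(f"pics/{n}0.png",read_camera(n)[:,:,::-1])
try: print(nose_length)
except Exception as e: print(e)
E
```

```text
pics
{'t': 0.0, 'q': array([ 1.14962372e+00,  1.31146303e-01,  1.48930483e+00, -2.87359501e-05,
        1.52300841e+00, -8.53715563e-02]), 'dq': array([-0.00037792,  0.00111478,  0.00040123,  0.00053776, -0.00092605,
        0.00168771]), 'joint_torque': array([ 1.78539438e-03, -5.59855950e+01, -4.91760314e+01,  7.69760530e-02,
        3.55485664e-02, -1.41029614e-04]), 'tool_pos': array([0.19746006, 0.56598886, 0.23458228]), 'orientation': array([ 2.56063979e+00,  1.81841033e+00, -2.50338379e-03]), 'force': array([-0.26119991, -0.34266841, -0.14615276]), 'wrist_torque': array([-0.00277282, -0.04651478, -0.01079712]), 'opening': 0.09304977356214049}
side {'fov_y': 57.428326421318054, 'cx': 319.2780664296906, 'cy': 235.2037785337877, 'dist_coeffs': array([-0.07564659,  0.        ,  0.        ,  0.        ,  0.        ]), 'xyz': array([ 0.02469942, -0.76308643,  0.97355203]), 'attitude': array([-2.2773949 ,  0.78879497, -0.30299811])}
top {'fov_y': 46.80126368566483, 'cx': 314.3829961728645, 'cy': 243.93666865472028, 'dist_coeffs': array([0.04869815, 0.        , 0.        , 0.        , 0.        ]), 'xyz': array([ 0.44081172, -0.1039959 ,  1.61140831]), 'attitude': array([-2.17763291,  2.21075673, -0.05152658])}
wrist {'fov_y': 59.49071287629718, 'cx': 318.86105629653804, 'cy': 248.01700532138062, 'dist_coeffs': array([-0.0640097,  0.       ,  0.       ,  0.       ,  0.       ]), 'xyz': array([0.13301976, 0.58850837, 0.3840557 ]), 'attitude': array([2.38922782, 1.69692528, 0.20958686])}
0.017
```

View pics/top0.png

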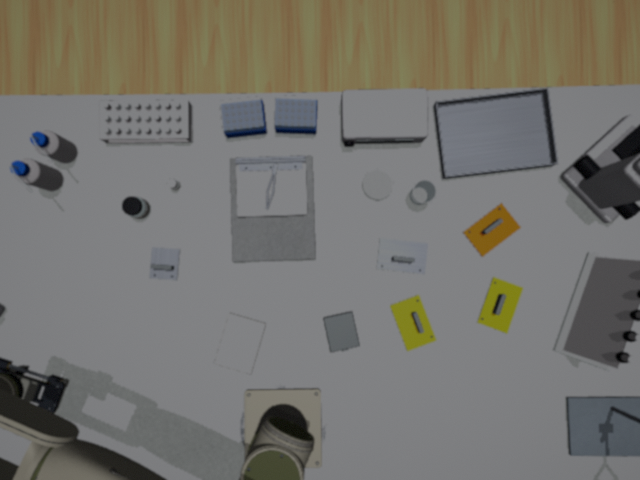

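View pics/side0.png

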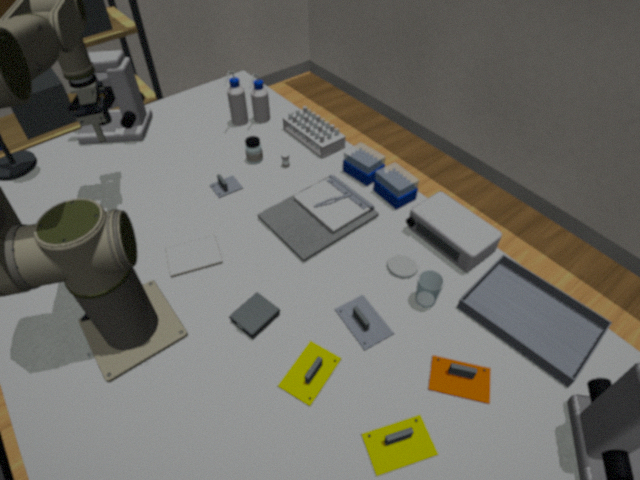

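View pics/wrist0.png

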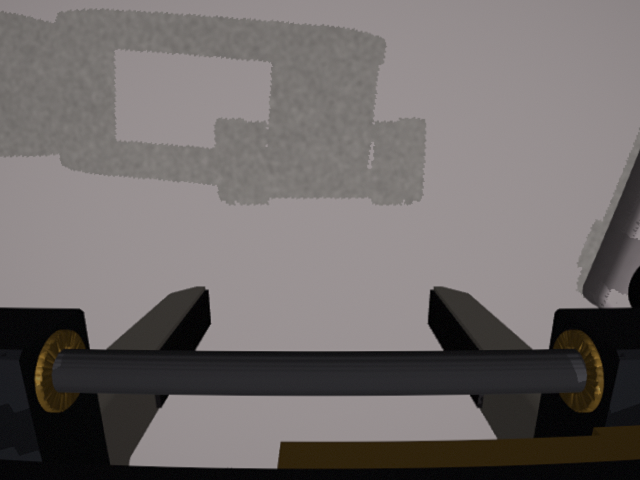

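Candidates in the top view: grey plate at (402,256), narrow grey plate at (164,264), yellow plates at (413,322) and (500,305), and an orange plate at (491,229). The one at (402,256) is grey metal and about 48x33 px, which matches 140x90 mm. Its bar lies towards the robot. I'll confirm it in a crop and measure it.

```bash
cat > h.py <<'E'
import numpy as np, cv2
from scipy.spatial.transform import Rotation as R
def K(c): 
    f=240/np.tan(np.radians(c["fov_y"])/2); return np.array([[f,0,c["cx"]],[0,f,c["cy"]],[0,0,1.]])
def rays(c,uv):
    p=cv2.undistortPoints(np.float64(uv).reshape(-1,1,2),K(c),c["dist_coeffs"]).reshape(-1,2)
    return np.c_[p,np.ones(len(p))]@R.from_rotvec(c["attitude"]).as_matrix().T
def plane(c,uv,z):
    d=rays(c,uv); o=np.array(c["xyz"]); return o+d*((z-o[2])/d[:,2])[:,None]
def proj(c,X):
    Rm=R.from_rotvec(c["attitude"]).as_matrix(); 
    return cv2.projectPoints(np.float64(X).reshape(-1,1,3),cv2.Rodrigues(Rm.T)[0],-Rm.T@np.array(c["xyz"]),K(c),c["dist_coeffs"])[0].reshape(-1,2)
E
python3 - <<'E'
from plant import *
from h import *
im=cv2.imread("pics/top0.png")
a=cv2.resize(im[225:290,365:440],None,fx=5,fy=5,interpolation=cv2.INTER_CUBIC)
b=cv2.resize(im[145:275,220:330],None,fx=4,fy=4,interpolation=cv2.INTER_CUBIC)[:, :425]
h=max(a.shape[0],b.shape[0])
pad=lambda x:cv2.copyMakeBorder(x,0,h-x.shape[0],0,0,cv2.BORDER_CONSTANT)
o=np.hstack([pad(a),pad(b)]); o=cv2.normalize(o,None,0,255,cv2.NORM_MINMAX); cv2.imwrite("pics/crop1.png",o); print(o.shape)
s=cv2.imread("pics/side0.png")
cv2.imwrite("pics/crop2.png",np.hstack([cv2.resize(s[285:355,325:405],None,fx=5,fy=5),cv2.resize(s[170:265,250:385],None,fx=2.9,fy=3.684)]))
E
```

```text
(520, 800, 3)
```

View pics/crop1.png

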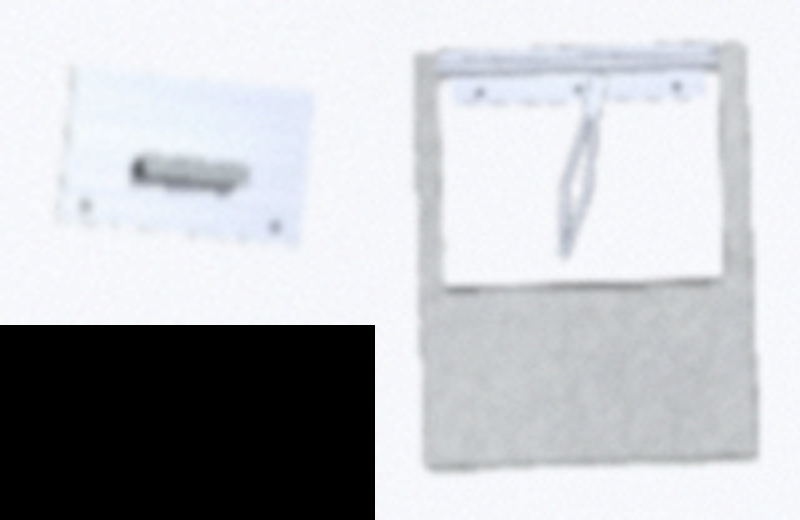

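View pics/crop2.png

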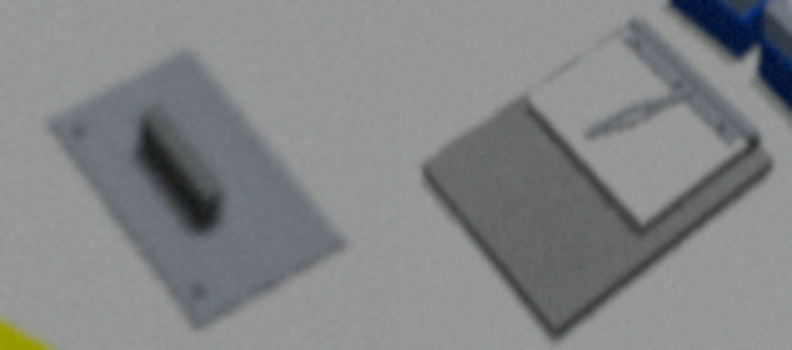

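The grey plate at (402,256) is confirmed: it is metal, with its bar and screw dots nearer the front, which faces the robot. Now the poses.

```bash
python3 - <<'E'
from plant import *
from h import *
im=cv2.GaussianBlur(cv2.imread("pics/top0.png"),(3,3),0).astype(int); c=calibration("top")
# plate: bluish
d=im[...,0]-im[...,2]
roi=np.zeros(d.shape,bool); roi[230:285,368:436]=1
print("bench d",np.median(d[roi]), "plate d",np.median(d[245:252,390:420]))
th=(np.median(d[232:236,370:432])+np.median(d[245:252,390:420]))/2
g=im.mean(2); bar=(g<np.median(g[roi])*0.8)&roi
m=(((d>th)|bar)&roi).astype(np.uint8); m=cv2.morphologyEx(m,cv2.MORPH_CLOSE,np.ones((5,5)));m=cv2.morphologyEx(m,cv2.MORPH_OPEN,np.ones((3,3)))
cn=max(cv2.findContours(m,0,1)[0],key=cv2.contourArea)
P=plane(c,cn.reshape(-1,2),0.004)[:,:2]
r=cv2.minAreaRect((P*1000).astype(np.float32)); print("plate",r, cv2.boxPoints(r).round(1))
cb=plane(c,np.argwhere(bar)[:,::-1],0.03); print("bar",cb.mean(0), bar.sum())
b=cv2.minAreaRect((cb[:,:2]*1000).astype(np.float32)); print(b)
# board: grey
bm=np.zeros(d.shape,bool); bm[150:270,222:324]=1
bg=np.median(g[100:105,20:60]);print("levels",np.median(g[225:250,240:310]),np.median(g[270:280,230:310]),np.median(g[200:210,240:260]))
t=(np.median(g[225:250,240:310])+np.median(g[270:280,230:310]))/2
m=((g<t)&bm).astype(np.uint8); m=cv2.morphologyEx(m,cv2.MORPH_OPEN,np.ones((3,3)))
cn=max(cv2.findContours(m,0,1)[0],key=cv2.contourArea)
hull=cv2.convexHull(cn).reshape(-1,2)
P=plane(c,hull,0.02)[:,:2]; r=cv2.minAreaRect((P*1000).astype(np.float32)); print("board",r,cv2.boxPoints(r).round(1))
# leaf front edge: per column transition
pts=[]
for u in range(245,300):
    col=g[200:230,u]; k=np.where((col[:-1]>=t)&(col[1:]<t))[0]
    if len(k): k=k[-1]; pts.append((u,200+k+(col[k]-t)/(col[k]-col[k+1])))
L=plane(c,pts,0.038)[:,:2]; 
f=np.polyfit(L[:,1],L[:,0],1); print("leaf edge x=a*y+b",f, "resid",np.std(L[:,0]-np.polyval(f,L[:,1])), L[0],L[-1])
# leaf sides
for v in (195,205,212):
    row=g[v,225:320]; w=np.where(row>t)[0]; w=w[(w>8)&(w<90)]; print(v,225+w.min(),225+w.max(),plane(c,[(225+w.min()-.5,v),(225+w.max()+.5,v)],0.038)[:,:2])
E
```

```text
bench d 3.0 plate d 9.0
plate ((485.0328369140625, -353.93841552734375), (136.7327880859375, 91.5130844116211), 82.21646118164062) [[ 430.4 -415.5]
 [ 521.1 -427.9]
 [ 539.6 -292.4]
 [ 449.  -280. ]]
bar [ 0.47203176 -0.34695222  0.03      ] 121
((471.71026611328125, -347.5846252441406), (63.228763580322266, 15.975146293640137), 82.41852569580078)
levels 104.66666666666667 130.33333333333334 130.33333333333334
board ((623.123046875, 20.428993225097656), (304.5478515625, 241.40843200683594), 0.9197440147399902) [[ 468.9  138.7]
 [ 472.8 -102.7]
 [ 777.3  -97.8]
 [ 773.4  143.6]]
leaf edge x=a*y+b [-0.02148327  0.60664298] resid 0.0005501047896420812 [0.6051765  0.09704501] [ 0.60832892 -0.05673271]
195 237 314 [[ 0.66321055  0.12069783]
 [ 0.65989189 -0.10166201]]
205 237 306 [[ 0.63457856  0.12095589]
 [ 0.63160171 -0.07843301]]
212 237 306 [[ 0.6145607   0.12113216]
 [ 0.61157611 -0.07814515]]
```

```bash
python3 - <<'E'
from plant import *
from h import *
s=read_state(); M=R.from_rotvec(s["orientation"]).as_matrix(); print(M.round(3)); x=M[:,0]; print("tool x yaw",np.degrees(np.arctan2(x[1],x[0])))
c=calibration("wrist"); Mc=R.from_rotvec(c["attitude"]).as_matrix()
print("cam in tool", M.T@(c["xyz"]-s["tool_pos"]), (M.T@Mc).round(3))
# side view check of plate corners & lip
cs=calibration("side")
print(proj(cs,[[.521,-.428,.004],[.5396,-.2924,.004],[.449,-.28,.004],[.4304,-.4155,.004],[.472,-.352,.04]]))
for nm,uv in [("leaf R top", (250+640/2.9*0+ (640-400)/2.9,170+230/3.684)),("board front R",(250+(556-400)/2.9,170+335/3.684)),("leaf L", (250+(528-400)/2.9,170+100/3.684))]:
  print(nm,uv,plane(cs,[uv],.03),plane(cs,[uv],.02))
E
```

```text
[[ 0.33   0.944 -0.001]
 [ 0.944 -0.33  -0.001]
 [-0.001 -0.    -1.   ]]
tool x yaw 70.75812198672986
cam in tool [-0.0002929  -0.06830517 -0.14935606] [[ 1.     0.    -0.   ]
 [ 0.     0.969  0.246]
 [ 0.    -0.246  0.969]]
[[395.11280945 333.23338183]
 [364.56136769 294.92269486]
 [335.66578208 309.5000834 ]
 [365.00857837 349.96881944]
 [361.41037235 315.656367  ]]
leaf R top (332.7586206896552, 232.43213897937025) [[ 0.60338809 -0.07829065  0.03      ]] [[ 0.60952118 -0.07103301  0.02      ]]
board front R (303.7931034482759, 260.9337676438654) [[ 0.47020372 -0.11313404  0.03      ]] [[ 0.47492529 -0.10624568  0.02      ]]
leaf L (294.1379310344828, 197.1444082519001) [[0.60519346 0.1202704  0.03      ]] [[0.61134568 0.12963244 0.02      ]]
```

>>> carry_out(
  steps=[
    {"xyz":[3.5,-3,0],"rot":[0,0,-7.5]},
    {"xyz":[7,-6.5,0],"rot":[0,0,-15]},
    {"xyz":[10.5,-10,0],"rot":[0,0,-22.5]},
    {"xyz":[14,-14,0],"rot":[0,0,-30]},
    {"xyz":[17,-18,0],"rot":[0,0,-37.5]},
    {"xyz":[19.5,-22,0],"rot":[0,0,-45]},
    {"xyz":[22,-26,0],"rot":[0,0,-52.5]},
    {"xyz":[24,-30,0],"rot":[0,0,-60]},
    {"xyz":[25.5,-34.5,0],"rot":[0,0,-67.5]},
    {"xyz":[26.5,-39,0],"rot":[0,0,-75]},
  ],
)

```text
t: 1.15
tool_pos: [0.4631, 0.1745, 0.2354]
orientation: [3.139, -0.125, -0.0]
force: [1.1, 0.5, 0.5]
opening: 0.0932
```

>>> carry_out(
  steps=[
    {"xyz":[3,-4,0],"rot":[0,0,1]},
    {"xyz":[6,-8,0],"rot":[0,0,3]},
    {"xyz":[9,-12,0],"rot":[0,0,5]},
    {"xyz":[10,-15,0],"rot":[0,0,5]},
    {"xyz":[10,-15,0],"rot":[0,0,5]},
    {"xyz":[10,-15,0],"rot":[0,0,5]},
  ],
)

```text
t: 1.75
tool_pos: [0.5625, 0.026, 0.2351]
orientation: [-3.141, -0.018, 0.002]
force: [-0.2, 1.4, -0.2]
opening: 0.0933
```

```bash
python3 - <<'E'
from plant import *
from h import *
import json
c=calibration("wrist"); im=read_camera("wrist")[:,:,::-1]; cv2.imwrite("pics/w1.png",im); s=read_state()
print(s["t"],s["tool_pos"],s["orientation"],np.abs(s["dq"]).max())
json.dump({k:np.array(v).tolist() for k,v in c.items()},open("w1.json","w"))
E
```

```text
1.8 [0.5622736  0.02685779 0.23521203] [-3.14102619e+00 -2.00315333e-02  1.53854998e-03] 0.023500344209177307
```

View pics/w1.png

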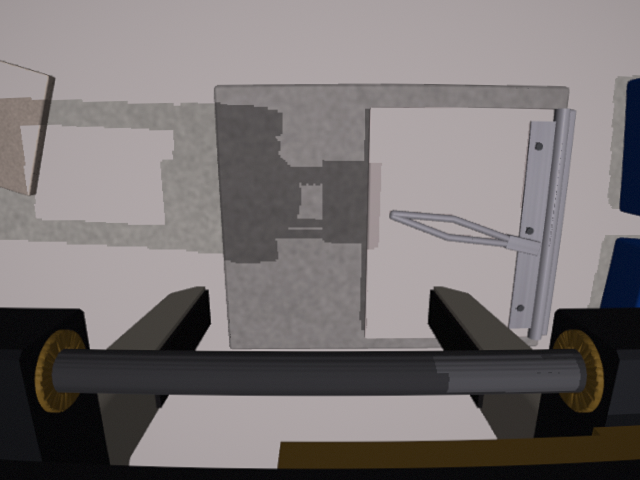

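The wrist view shows the board front from (216,87) to (230,347), and the leaf's front edge from about (369,108) to (365,338). I'll fit the edge on its rows.

```bash
python3 - <<'E'
from h import *
import json
c=json.load(open("w1.json")); c={k:np.array(v) for k,v in c.items()}
im=cv2.imread("pics/w1.png"); g=cv2.GaussianBlur(im,(3,3),0).mean(2)
cv2.imwrite("pics/w1c.png",np.hstack([cv2.resize(im[95:185,340:400],None,fx=6,fy=6,interpolation=cv2.INTER_NEAREST),cv2.resize(im[255:345,340:400],None,fx=6,fy=6,interpolation=cv2.INTER_NEAREST)]))
for v in (115,130,150,255,280,310,330): print(v,[int(x) for x in g[v,358:385]])
def edge(rows,u0,u1,t,rise):
    o=[]
    for v in rows:
        r=g[v,u0:u1]; k=np.where((r[:-1]<t)&(r[1:]>=t) if rise else (r[:-1]>=t)&(r[1:]<t))[0]
        if len(k): k=k[-1] if rise else k[0]; o.append((u0+k+(t-r[k])/(r[k+1]-r[k]),v))
    return np.array(o)
def rep(n,o,z):
    P=plane(c,o,z); f=np.polyfit(P[:,1],P[:,0],1); e=P[:,0]-np.polyval(f,P[:,1]); k=abs(e)<.002; f=np.polyfit(P[k,1],P[k,0],1)
    print(n,"yaw",np.degrees(np.arctan(-f[0])),"x@y=.0213",np.polyval(f,.0213),"sd",P[k,0].std(),k.sum())
up=edge(list(range(112,155))+list(range(255,330)),358,385,150,True); rep("leaf top edge",up,.038)
lo=edge(list(range(112,155))+list(range(255,330)),358,385,80,True); rep("lower?",lo,.030)
fr=edge(range(105,330),205,240,140,False); rep("board front top",fr,.02)
# leaf side edges (columns) 
for u in (400,450,500):
    col=g[:,u]; print(u,[v for v in range(90,125) if col[v]<150<=col[v+1]],[v for v in range(320,350) if col[v]>=150>col[v+1]], [v for v in range(75,95) if col[v]>=150>col[v+1]])
E
```

```text
115 [127, 126, 125, 124, 126, 127, 118, 97, 86, 84, 82, 96, 135, 164, 170, 169, 169, 169, 169, 169, 169, 169, 169, 169, 169, 169, 169]
130 [127, 128, 128, 129, 130, 130, 121, 100, 87, 82, 80, 102, 146, 169, 170, 170, 169, 169, 169, 169, 169, 169, 169, 169, 169, 169, 169]
150 [130, 129, 128, 127, 126, 118, 99, 85, 82, 78, 87, 123, 157, 169, 170, 169, 170, 170, 170, 169, 169, 169, 170, 169, 169, 170, 169]
255 [125, 126, 119, 102, 85, 80, 79, 80, 97, 136, 165, 171, 170, 170, 170, 170, 170, 170, 170, 170, 170, 170, 170, 170, 170, 170, 170]
280 [121, 115, 98, 84, 80, 79, 77, 87, 121, 155, 169, 171, 170, 170, 170, 170, 170, 170, 170, 170, 170, 170, 170, 170, 170, 170, 170]
310 [122, 113, 96, 83, 79, 77, 80, 105, 144, 167, 170, 170, 170, 170, 170, 170, 170, 170, 170, 170, 170, 170, 169, 169, 170, 170, 170]
330 [124, 126, 124, 117, 110, 103, 107, 137, 162, 169, 170, 169, 169, 170, 170, 170, 170, 170, 170, 170, 170, 170, 170, 169, 169, 169, 169]
leaf top edge yaw 1.0228474528269553 x@y=.0213 0.6033125500942438 sd 0.0012075833926345134 118
lower? yaw 0.8944535383496884 x@y=.0213 0.601958552741018 sd 0.0009577788862254675 68
board front top yaw 3.4269840937101375 x@y=.0213 0.471587631001129 sd 0.002668676279773541 74
400 [107] [337, 349] [82]
450 [107] [] [83]
500 [108] [] [84]
```

View pics/w1c.png

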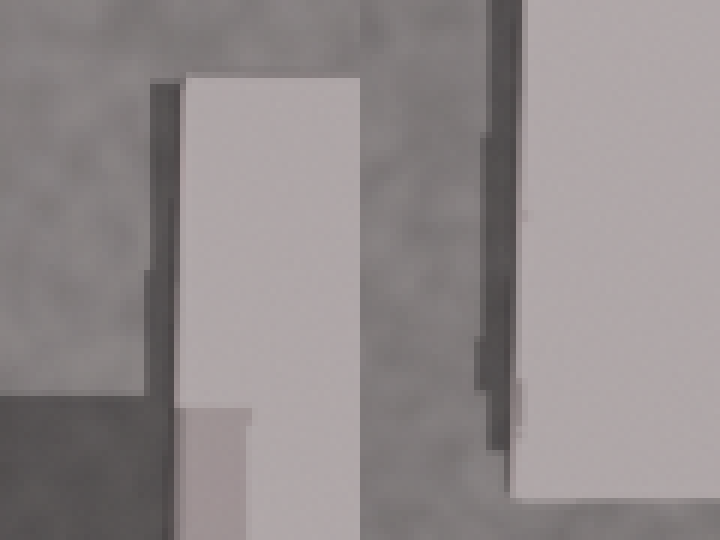

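```bash
python3 - <<'E'
from h import *
import json
c=json.load(open("w1.json")); c={k:np.array(v) for k,v in c.items()}
print(plane(c,[(371,107.5),(367,337.5)],.038))
print(plane(c,[(216.5,88),(230,346)],.02))
E
```

```text
[[ 0.60188567  0.12082092  0.038     ]
 [ 0.60636376 -0.07707005  0.038     ]]
[[ 0.47586219  0.13670179  0.02      ]
 [ 0.47796696 -0.0965674   0.02      ]]
```

>>> carry_out(
  steps=[
    {"xyz":[0,-4.5,0],"rot":[0,0,0]},
    {"xyz":[-1,-9,0],"rot":[0,0,0]},
    {"xyz":[-2,-13.5,0],"rot":[0,0,-1]},
    {"xyz":[-3,-18,0],"rot":[0,0,-2]},
    {"xyz":[-5,-22,0],"rot":[0,0,-4]},
    {"xyz":[-6.5,-26.5,0],"rot":[0,0,-6]},
    {"xyz":[-7.5,-31,0],"rot":[0,0,-8]},
    {"xyz":[-8.8,-35,0],"rot":[0,0,-8.5]},
    {"xyz":[-8.8,-37.8,0],"rot":[0,0,-8.5]},
    {"xyz":[-8.8,-37.8,0],"rot":[0,0,-8.5]},
  ],
)

```text
t: 2.8
tool_pos: [0.4743, -0.3532, 0.2355]
orientation: [3.134, -0.215, -0.0]
force: [-0.3, -0.2, 0.2]
opening: 0.093
```

```bash
python3 - <<'E'
from plant import *
from h import *
import json
c=calibration("wrist"); im=read_camera("wrist")[:,:,::-1]; cv2.imwrite("pics/w2.png",im); s=read_state()
print(s["t"],s["tool_pos"],s["orientation"],np.abs(s["dq"]).max())
json.dump({k:np.array(v).tolist() for k,v in c.items()},open("w2.json","w"))
E
```

```text
2.85 [ 0.47470832 -0.35140204  0.23544639] [-3.13385501e+00  2.13201797e-01  2.89827539e-04] 0.03722159741664735
```

View pics/w2.png

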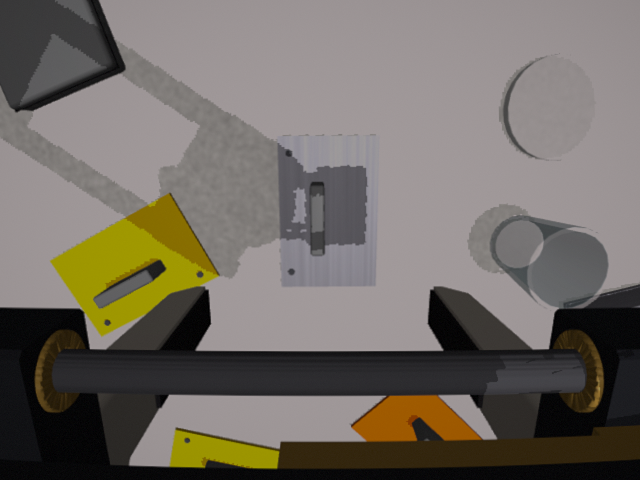

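The wide plate sits at corners (278,134), (378,135), (377,287), (281,287), with its bar top at about (318,183)-(318,250).

```bash
python3 - <<'E'
from h import *
import json
c=json.load(open("w2.json")); c={k:np.array(v) for k,v in c.items()}
im=cv2.imread("pics/w2.png"); 
cv2.imwrite("pics/w2c.png",cv2.resize(im[125:295,270:385],None,fx=4.5,fy=3.5,interpolation=cv2.INTER_CUBIC))
P=plane(c,[(278,134),(378,135),(377,287),(281,287)],.004)[:,:2]; print(P)
r=cv2.minAreaRect((P*1000).astype(np.float32)); print(r)
ctr=P.mean(0); bk=(P[1]+P[2])/2-(P[0]+P[3])/2; print(ctr, np.linalg.norm(bk), np.degrees(np.arctan2(bk[1],bk[0])))
e=P[1]-P[2]; print("back edge dir yaw",np.degrees(np.arctan2(e[1],e[0])),np.linalg.norm(e)); e=P[0]-P[3];print(np.degrees(np.arctan2(e[1],e[0])),np.linalg.norm(e))
E
```

```text
[[ 0.44837794 -0.27469274]
 [ 0.5354697  -0.2874961 ]
 [ 0.51987143 -0.42800431]
 [ 0.42860529 -0.41537189]]
((483.9771423339844, -351.328125), (142.0615692138672, 92.13621520996094), 82.11959075927734)
[ 0.48308109 -0.35139126] 0.09008123898211332 -8.116275366365683
back edge dir yaw 83.66534633895893 0.14137136475969075
81.99940436800532 0.14206188416884272
```

View pics/w2c.png

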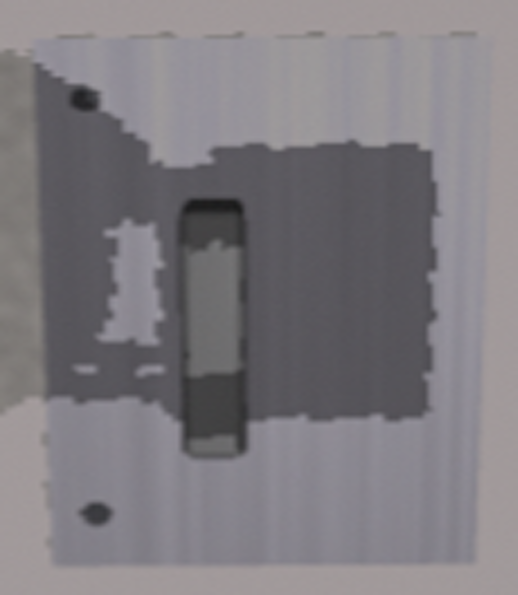

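```bash
python3 - <<'E'
from h import *
import json
c=json.load(open("w2.json")); c={k:np.array(v) for k,v in c.items()}
P=plane(c,[(310.8,185.6),(324.3,185.6),(324.3,255),(310.8,255)],.04)[:,:2]; print(P,P.mean(0),np.linalg.norm(P[0]-P[1]),np.linalg.norm(P[1]-P[2]))
E
```

```text
[[ 0.47173655 -0.31998833]
 [ 0.48266861 -0.32149672]
 [ 0.47482203 -0.37974845]
 [ 0.4634441  -0.3781779 ]] [ 0.47316782 -0.34985285] 0.011035625464105372 0.0587778188295762
```

>>> carry_out(
  steps=[
    {"xyz":[-0.15,0.1,-4.5],"rot":[0,0,0]},
    {"xyz":[-0.15,0.1,-9],"rot":[0,0,0]},
    {"xyz":[-0.15,0.1,-13],"rot":[0,0,0]},
    {"xyz":[-0.15,0.1,-16],"rot":[0,0,0]},
    {"xyz":[-0.15,0.1,-18],"rot":[0,0,0]},
    {"xyz":[-0.15,0.1,-19.5],"rot":[0,0,0]},
    {"xyz":[-0.15,0.1,-20.5],"rot":[0,0,0]},
    {"xyz":[-0.15,0.1,-20.9],"rot":[0,0,0]},
    {"xyz":[-0.15,0.1,-20.9],"rot":[0,0,0]},
  ],
)

```text
t: 3.75
tool_pos: [0.4736, -0.3503, 0.027]
orientation: [3.134, -0.211, 0.001]
force: [0.2, 0.5, 0.2]
opening: 0.0928
```

>>> carry_out(
  steps=[
    {"xyz":[0,0,0],"rot":[0,0,0]},
    {"xyz":[0,0,0],"rot":[0,0,0]},
    {"xyz":[0,0,0],"rot":[0,0,0]},
    {"xyz":[0,0,0],"rot":[0,0,0]},
    {"xyz":[0,0,0],"rot":[0,0,0]},
    {"xyz":[0,0,0],"rot":[0,0,0]},
    {"xyz":[0,0,0],"rot":[0,0,0]},
    {"xyz":[0,0,0],"rot":[0,0,0]},
    {"xyz":[0,0,0],"rot":[0,0,0]},
    {"xyz":[0,0,0],"rot":[0,0,0]},
  ],
  grip=0,
  force=40,
)

```text
t: 4.75
tool_pos: [0.4732, -0.3505, 0.0266]
orientation: [-3.134, 0.212, 0.0]
force: [0.6, -0.2, -0.6]
opening: 0.0177
```

>>> carry_out(
  steps=[
    {"xyz":[0,0,0],"rot":[0,0,0]},
    {"xyz":[0,0,0],"rot":[0,0,0]},
    {"xyz":[0,0,0],"rot":[0,0,0]},
    {"xyz":[0,0,0],"rot":[0,0,0]},
  ],
)

```text
t: 5.15
tool_pos: [0.4732, -0.3505, 0.0266]
orientation: [-3.134, 0.212, 0.0]
force: [-0.5, -0.0, -0.4]
opening: 0.012
```

>>> carry_out(
  steps=[
    {"xyz":[0,0,0.5],"rot":[0,0,0]},
    {"xyz":[0,0,1.5],"rot":[0,0,0]},
    {"xyz":[0,0,3],"rot":[0,0,0]},
    {"xyz":[0,0,5],"rot":[0,0,0]},
    {"xyz":[0,0,7],"rot":[0,0,0]},
    {"xyz":[0,0,8],"rot":[0,0,0]},
    {"xyz":[0,0,8],"rot":[0,0,0]},
  ],
)

```text
t: 5.85
tool_pos: [0.4745, -0.3517, 0.1097]
orientation: [3.131, -0.212, 0.006]
force: [0.0, 0.2, -2.6]
opening: 0.012
```

```bash
python3 - <<'E'
from plant import *
from h import *
import json
c=calibration("wrist"); im=read_camera("wrist")[:,:,::-1]; cv2.imwrite("pics/w3.png",im); s=read_state()
print(s["t"],s["tool_pos"],s["orientation"],s["force"],s["wrist_torque"],s["opening"])
json.dump({k:np.array(v).tolist() for k,v in c.items()},open("w3.json","w"))
cv2.imwrite("pics/s3.png",cv2.resize(read_camera("side")[230:400,270:460,::-1],None,fx=3.5,fy=3.5))
E
```

```text
5.9 [ 0.4737936  -0.35103939  0.10792554] [ 3.13298432e+00 -2.11945585e-01  2.94254289e-03] [-0.19384383  0.67401209 -2.8598763 ] [-0.05873641  0.10758233  0.00615901] 0.011470748490892992
```

View pics/w3.png

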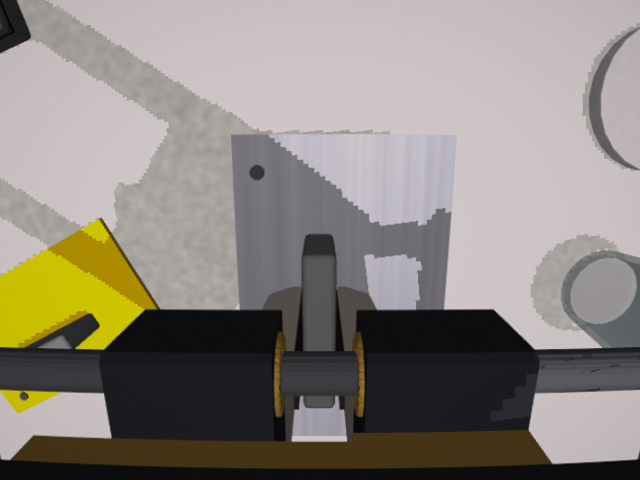

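View pics/s3.png

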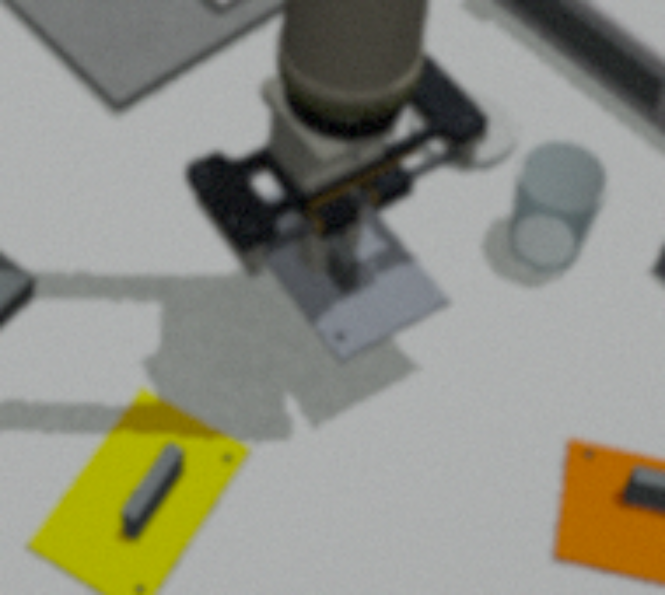

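>>> carry_out(
  steps=[
    {"xyz":[0.3,2,0],"rot":[0,0,0]},
    {"xyz":[0.8,5.5,0],"rot":[0,0,1]},
    {"xyz":[1.5,9.5,0],"rot":[0,0,2]},
    {"xyz":[2.3,14,0],"rot":[0,0,3.5]},
    {"xyz":[3.2,18.5,0],"rot":[0,0,5]},
    {"xyz":[4,23,0],"rot":[0,0,6]},
    {"xyz":[4.8,27.5,0],"rot":[0,0,7]},
    {"xyz":[5.5,32,0],"rot":[0,0,8]},
    {"xyz":[6,35.5,0],"rot":[0,0,8.85]},
    {"xyz":[6,37.1,0],"rot":[0,0,8.85]},
  ],
)

```text
t: 6.95
tool_pos: [0.532, 0.0247, 0.1053]
orientation: [-3.14, -0.036, 0.003]
force: [-0.3, -0.2, -2.4]
opening: 0.0119
```

>>> carry_out(
  steps=[
    {"xyz":[0,0,0],"rot":[0,0,0]},
    {"xyz":[0,0,0],"rot":[0,0,0]},
    {"xyz":[0,0,0],"rot":[0,0,0]},
  ],
)

```text
t: 7.25
tool_pos: [0.5326, 0.0199, 0.106]
orientation: [3.141, 0.029, -0.002]
force: [-0.5, -1.0, -2.5]
opening: 0.0118
```

```bash
python3 - <<'E'
from plant import *
from h import *
import json
c=calibration("wrist"); im=read_camera("wrist")[:,:,::-1]; cv2.imwrite("pics/w4.png",im); s=read_state()
print(s["t"],s["tool_pos"],s["orientation"],s["force"],s["wrist_torque"],s["opening"])
json.dump({k:np.array(v).tolist() for k,v in c.items()},open("w4.json","w"))
E
```

```text
7.3 [0.53279681 0.01966541 0.10621681] [ 3.14130398e+00  2.85452875e-02 -1.19167921e-03] [-0.36916146 -0.76368439 -2.52223442] [-0.05035971  0.06856446 -0.00658767] 0.011951203654679526
```

View pics/w4.png

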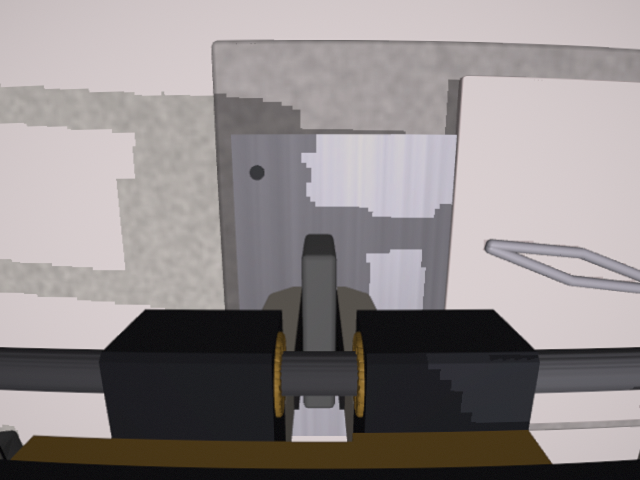

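```bash
python3 - <<'E'
from h import *
import json
c=json.load(open("w4.json")); c={k:np.array(v) for k,v in c.items()}
def ln(a,b,z):
    P=plane(c,[a,b],z); d=P[0]-P[1]; print(P.round(4).tolist(),"yaw",np.degrees(np.arctan2(d[1],d[0]))-90); return P
im=cv2.imread("pics/w4.png"); g=im.mean(2)
for v in (90,110,125,145,160,190,225,260,300): print(v,g[v,436:470].astype(int).tolist())
P=ln((456.5,135),(444.5,305),.0836); ln((232,135),(239.5,305),.0836)
E
```

```text
90 [156, 155, 155, 153, 154, 152, 153, 152, 155, 157, 159, 156, 125, 106, 106, 107, 107, 106, 106, 105, 106, 105, 82, 76, 84, 122, 174, 208, 208, 207, 207, 207, 207, 207]
110 [159, 160, 160, 160, 161, 161, 161, 159, 160, 158, 143, 107, 104, 105, 106, 106, 106, 106, 104, 104, 97, 83, 77, 92, 141, 193, 209, 209, 209, 208, 209, 208, 208, 208]
125 [158, 156, 156, 157, 158, 158, 158, 161, 163, 156, 110, 105, 106, 105, 104, 103, 102, 102, 100, 95, 83, 78, 98, 144, 190, 210, 209, 208, 209, 209, 208, 208, 209, 209]
145 [197, 200, 199, 199, 197, 194, 192, 191, 193, 193, 193, 194, 194, 195, 195, 195, 197, 195, 195, 183, 111, 105, 163, 205, 211, 209, 209, 210, 210, 209, 209, 208, 210, 209]
160 [198, 198, 197, 196, 194, 192, 192, 193, 192, 192, 192, 193, 195, 195, 195, 195, 195, 196, 190, 106, 105, 166, 208, 210, 210, 210, 209, 209, 210, 210, 209, 210, 210, 210]
190 [197, 195, 192, 190, 190, 191, 192, 192, 193, 194, 196, 195, 196, 194, 194, 193, 171, 117, 126, 181, 208, 210, 211, 210, 210, 210, 210, 211, 210, 210, 210, 210, 210, 210]
225 [114, 113, 113, 113, 115, 115, 115, 117, 118, 117, 116, 117, 116, 113, 99, 112, 166, 202, 210, 211, 211, 211, 210, 211, 211, 211, 210, 211, 210, 211, 210, 210, 210, 210]
260 [112, 112, 113, 115, 116, 117, 118, 116, 116, 115, 113, 105, 107, 155, 197, 211, 211, 210, 211, 211, 211, 211, 210, 210, 210, 210, 210, 211, 210, 210, 210, 210, 211, 210]
300 [115, 117, 117, 117, 115, 114, 114, 112, 102, 120, 175, 207, 211, 211, 210, 210, 211, 210, 210, 210, 210, 210, 210, 210, 209, 210, 210, 210, 211, 210, 210, 210, 210, 210]
[[0.5856, 0.0915, 0.0836], [0.5873, 0.0191, 0.0836]] yaw 1.3365082216724744
[[0.4961, 0.0896, 0.0836], [0.4972, 0.0175, 0.0836]] yaw 0.866129030931603
```

```bash
python3 - <<'E'
from h import *
import json
c=json.load(open("w4.json")); c={k:np.array(v) for k,v in c.items()}
P=plane(c,[(461.3,90),(460,110),(459,125),(457.6,145),(456.6,160),(454.4,190),(451.7,225),(449,260),(445.6,300)],.038);f=np.polyfit(P[:,1],P[:,0],1);print(P.round(4),np.degrees(np.arctan(-f[0])),np.polyval(f,.0217))
E
```

```text
[[0.6007 0.1144 0.038 ]
 [0.6009 0.1048 0.038 ]
 [0.601  0.0975 0.038 ]
 [0.6012 0.0876 0.038 ]
 [0.6013 0.0801 0.038 ]
 [0.6016 0.0648 0.038 ]
 [0.6019 0.0463 0.038 ]
 [0.6023 0.027  0.038 ]
 [0.6026 0.0039 0.038 ]] 1.0009919466125037 0.6023405866483719
```

>>> carry_out(
  steps=[
    {"xyz":[0,0,-1.5],"rot":[0,0,0]},
    {"xyz":[0,0,-3],"rot":[0,0,0]},
    {"xyz":[0,0,-4.3],"rot":[0,0,0]},
    {"xyz":[0,0,-5.2],"rot":[0,0,0]},
    {"xyz":[0,0,-5.7],"rot":[0,0,0]},
    {"xyz":[0,0,-5.9],"rot":[0,0,0]},
    {"xyz":[0,0,-6],"rot":[0,0,0]},
    {"xyz":[0,0,-6],"rot":[0,0,0]},
    {"xyz":[0,0,-6],"rot":[0,0,0]},
  ],
)

```text
t: 8.2
tool_pos: [0.5337, 0.0205, 0.0472]
orientation: [3.141, 0.031, 0.002]
force: [0.6, 1.6, -1.6]
opening: 0.0118
```

>>> carry_out(
  steps=[
    {"xyz":[0,0,-0.1],"rot":[0,0,0]},
    {"xyz":[0,0,-0.1],"rot":[0,0,0]},
    {"xyz":[0,0,-0.1],"rot":[0,0,0]},
  ],
)

```text
t: 8.5
tool_pos: [0.5338, 0.0205, 0.0466]
orientation: [3.141, 0.03, 0.002]
force: [-1.8, 0.2, 6.1]
opening: 0.0117
```

>>> carry_out(
  steps=[
    {"xyz":[0.3,0,0],"rot":[0,0,0]},
    {"xyz":[0.6,0.01,0],"rot":[0,0,0]},
    {"xyz":[0.9,0.015,0],"rot":[0,0,0]},
    {"xyz":[1.2,0.02,0],"rot":[0,0,0]},
    {"xyz":[1.5,0.03,0],"rot":[0,0,0]},
    {"xyz":[1.7,0.03,0],"rot":[0,0,0]},
    {"xyz":[1.7,0.03,0],"rot":[0,0,0]},
  ],
)

```text
t: 9.2
tool_pos: [0.5507, 0.0208, 0.0466]
orientation: [3.141, 0.031, 0.001]
force: [-3.2, 1.0, 8.2]
opening: 0.012
```

```bash
python3 - <<'E'
from plant import *
from h import *
import json
c=calibration("wrist"); im=read_camera("wrist")[:,:,::-1]; cv2.imwrite("pics/w5.png",im); s=read_state()
print(s["t"],s["tool_pos"],s["orientation"],s["force"],s["wrist_torque"],s["opening"])
json.dump({k:np.array(v).tolist() for k,v in c.items()},open("w5.json","w"))
cv2.imwrite("pics/s5.png",cv2.resize(read_camera("side")[150:290,230:410,::-1],None,fx=4,fy=4))
E
```

```text
9.25 [0.55068669 0.02078452 0.04658882] [3.14134400e+00 3.05404243e-02 1.24783361e-03] [-2.81115755  0.06193995  6.15159189] [-0.05674539  0.6887068   0.05536831] 0.011962049362583417
```

View pics/w5.png

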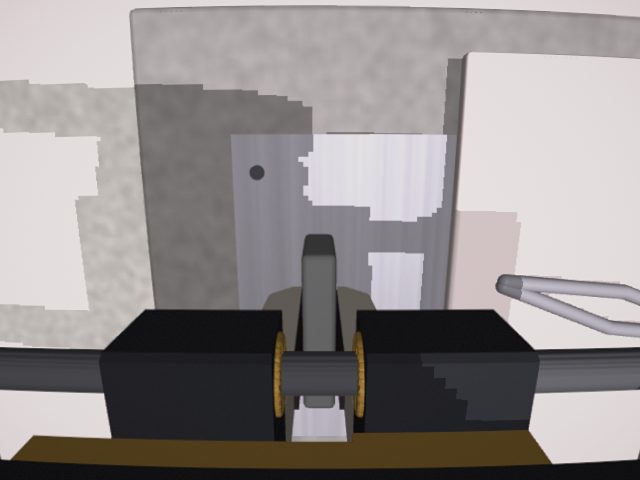

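View pics/s5.png

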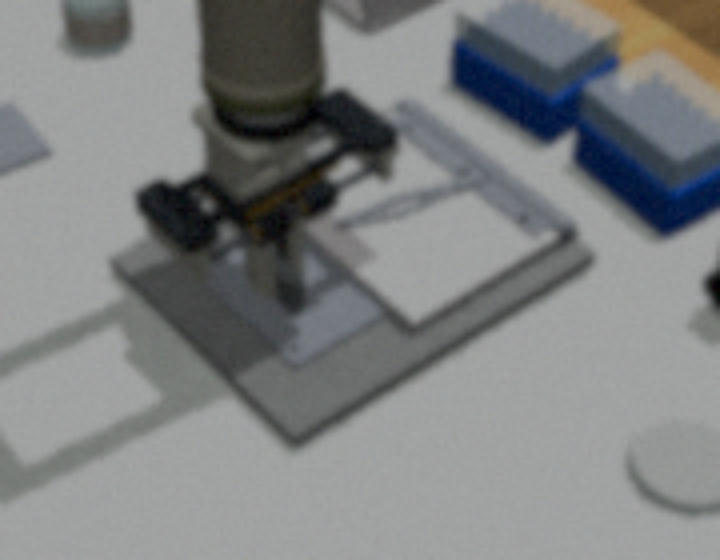

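```bash
python3 - <<'E'
from h import *
import json
c=json.load(open("w5.json")); c={k:np.array(v) for k,v in c.items()}
g=cv2.imread("pics/w5.png").mean(2)
for a,b in(((70,125)),(140,200)):
  o=[]
  for v in range(a,b,5):
    r=g[v,440:480]; k=np.where((r[:-1]<170)&(r[1:]>=170))[0][-1]; o.append((440+k+(170-r[k])/(r[k+1]-r[k]),v))
  P=plane(c,o,.038);f=np.polyfit(P[:,1],P[:,0],1);print(np.degrees(np.arctan(-f[0])),np.polyval(f,.0217),P[0])
for v in (120,145,160,200,300): print(v,g[v,436:476].astype(int).tolist())
E
```

```text
0.91238846010191 0.6023022356967805 [0.60082092 0.11481962 0.038     ]
0.9268125792846721 0.6023222177368323 [0.60121154 0.09033003 0.038     ]
120 [171, 172, 172, 173, 174, 176, 176, 169, 120, 116, 115, 115, 114, 114, 114, 113, 113, 112, 111, 110, 109, 106, 92, 85, 87, 101, 137, 182, 217, 225, 225, 225, 225, 225, 224, 225, 225, 225, 225, 225]
145 [217, 218, 218, 216, 215, 213, 211, 210, 213, 211, 143, 127, 128, 129, 130, 130, 130, 130, 130, 125, 102, 84, 88, 98, 127, 173, 212, 226, 226, 226, 225, 225, 225, 225, 225, 225, 225, 225, 225, 225]
160 [216, 216, 216, 215, 214, 211, 210, 212, 210, 157, 127, 128, 130, 129, 130, 129, 128, 130, 127, 95, 84, 87, 94, 130, 179, 217, 226, 225, 226, 226, 225, 225, 225, 225, 225, 225, 225, 225, 225, 225]
200 [215, 211, 209, 207, 210, 204, 171, 130, 128, 129, 130, 129, 129, 129, 129, 126, 102, 85, 89, 96, 134, 182, 219, 227, 227, 226, 226, 226, 226, 225, 226, 226, 225, 226, 225, 226, 226, 226, 226, 225]
300 [126, 128, 129, 129, 128, 127, 126, 121, 101, 85, 89, 101, 124, 150, 166, 175, 185, 195, 199, 198, 199, 199, 198, 199, 199, 199, 199, 198, 199, 199, 199, 199, 198, 199, 199, 199, 199, 199, 198, 199]
```

>>> carry_out(
  steps=[
    {"xyz":[0.3,0,0],"rot":[0,0,0]},
    {"xyz":[0.6,0.01,0],"rot":[0,0,0]},
    {"xyz":[0.9,0.015,0],"rot":[0,0,0]},
    {"xyz":[1.2,0.02,0],"rot":[0,0,0]},
    {"xyz":[1.5,0.03,0],"rot":[0,0,0]},
    {"xyz":[1.75,0.03,0],"rot":[0,0,0]},
    {"xyz":[1.75,0.03,0],"rot":[0,0,0]},
    {"xyz":[1.75,0.03,-0.03],"rot":[0,0,0]},
    {"xyz":[1.75,0.03,-0.03],"rot":[0,0,0]},
    {"xyz":[1.75,0.03,-0.03],"rot":[0,0,0]},
  ],
)

```text
t: 10.3
tool_pos: [0.5683, 0.0211, 0.0466]
orientation: [3.141, 0.031, 0.002]
force: [-3.6, -0.0, 9.4]
opening: 0.0118
```

```bash
python3 - <<'E'
from plant import *
from h import *
import json
c=calibration("wrist"); im=read_camera("wrist")[:,:,::-1]; cv2.imwrite("pics/w6.png",im); s=read_state()
print(s["t"],s["tool_pos"],s["orientation"],s["force"],s["wrist_torque"],s["opening"],np.abs(s["dq"]).max())
json.dump({k:np.array(v).tolist() for k,v in c.items()},open("w6.json","w"))
cv2.imwrite("pics/s6.png",cv2.resize(read_camera("side")[150:290,230:410,::-1],None,fx=4,fy=4))
g=im.mean(2)
o=[]
for v in range(145,200,5):
    r=g[v,400:480]; k=np.where((r[:-1]<160)&(r[1:]>=160))[0][-1]; o.append((400+k+(160-r[k])/(r[k+1]-r[k]),v))
P=plane(c,o,.038);f=np.polyfit(P[:,1],P[:,0],1);print(o[0],o[-1],np.degrees(np.arctan(-f[0])),np.polyval(f,.0217))
Q=plane(c,[(232,135),(239.5,305)],.024);print(Q)
print("front edge expected lip-70:",.0)
E
```

```text
10.35 [0.56827253 0.02106583 0.04658885] [3.14131651e+00 3.04968631e-02 1.77362502e-03] [-4.00241097  0.42893104  8.85333261] [-0.08741211  0.83498493  0.0021845 ] 0.011320896353106643 0.0014411351334245252
(np.float64(413.67080745341616), 145) (np.float64(411.1304347826087), 195) 0.9920899895745274 0.6023867380770309
[[0.53174989 0.09077354 0.024     ]
 [0.53288866 0.01857688 0.024     ]]
front edge expected lip-70: 0.0
```

View pics/w6.png

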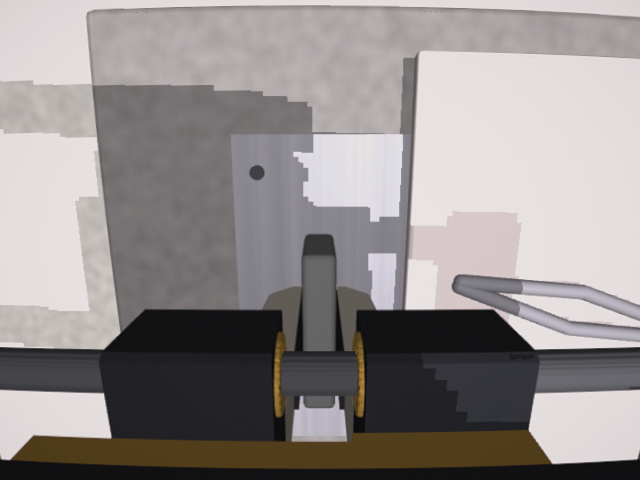

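View pics/s6.png

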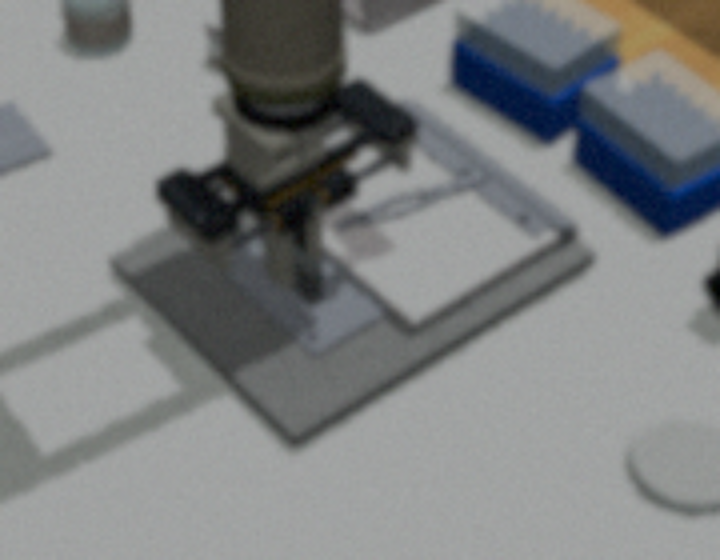

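The wrist view puts the front edge at x≈0.5329, so the back edge is at about 0.623, 20.5 mm inside the lip at 0.6024. Plate and leaf yaw agree within 0.1°. The leaf hasn't moved and the arm is at rest and pressing, so I'm handing in.

```bash
python3 -c "
from plant import *
print(close_job())"
```

```text
the job is handed in; nothing more can be done
None
```

I gripped the wide metal plate by its bar, carried it to the bare front of the board and pressed it down. I then slid it square under the leaf and handed the job in at about 10 s, still holding and pressing it. The hand-in gave no verdict.

Last checks, from the final wrist picture and arm readings:
- **Depth:** the back edge is about 20.5 mm under the leaf. The back edge is hidden there, so this is worked out from the visible front edge plus the 90 mm plate depth.
- **Squareness:** the plate is at about 0.9° and the leaf at about 1.0°.
- **Leaf:** its front edge measured in the same place as before the slide, and I saw no lift.
- **Pressing:** about 9 N upward at the wrist, plus about 2.5 N of plate weight, with the bar still gripped (opening about 12 mm) and the arm at rest.
- **Height:** the tool stands 20 mm higher than it did when gripping the plate on the bench, so the plate lies flat on the board.

**Disagreement:** the position of the leaf's front edge differed between views. The top camera gave x = 0.607, the side view about 0.604, and the wrist camera 0.602–0.603 m. I used 0.603. The largest of these puts the plate about 16 mm in, still within the 12–32 mm allowed.

I did not measure the narrow plate and other bystanders again at the end. The arm's path kept clear of them, and the forceps look unmoved in the side view.

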